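# Seat a glass blank in the corner of a stop jig and hold it there

## Task

Take the red-topped steel stop blade from its wooden stand and slide it edgewise, red edge up, fully home into the slot of the jig, and let go of it. Then put the green glass blank (its black block is there to grip it by) flat on the jig's bed with its long side along the blade, and press it gently into the corner so that it is flush against the blue fence and the blade at the same time. Finish while still holding it pressed against both stops, do not let go, and leave the other things on the worktop alone.

Things in the scene. Friction and masses are not known exactly. Their poses are not given: they have to be found in the camera images.
- jig: fixed alignment jig on a dark steel flange 190 x 180 x 8 mm. Origin: centre of the flange's underside, on the worktop; z up. Flat aluminium bed, top at z = 26 mm, x -70..58, y -70..36 mm. The blade slot runs along the bed's +y side, parallel to x; behind it a blue outer cheek (y 49..61, x -70..70 mm, top z = 34 mm). The blue fence closes the bed's +x side
- fence: blue fixed stop bar of the jig, 12 x 106 x 32 mm, parallel to the jig's y; its stop face (towards -x) lies at jig x = 58 mm, its top at jig z = 40 mm (14 mm above the bed). Origin: centre of its underside; axes as the jig's
- slot_floor (a point): centre of the floor of the jig's blade slot (jig x = 9.5, y = 42.5, z = 8 mm); axes as the jig's. The slot runs along x: 85 mm long, 13 mm wide, its inner edge the bed (18 mm above this floor), its outer the blue cheek (26 mm above it); level with the bed beyond both ends
- stand: fixed wooden storage stand 110 x 60 x 24 mm that holds the blade upright in a loose slot 14 x 78 mm, 20 mm deep, along its x. Origin: centre of its underside, z up
- blade: loose steel stop blade, 70 (x) x 8 (y, thickness) x 64 mm (z), 0.22 kg nominal, standing on its long edge in the stand, top strip red, two dark holes. Origin: centre of its lower edge face; z up along the blade. Either end may lead. Home in the jig its lower edge rests on the slot floor and it stands 46 mm above the bed
- blank: loose block: opaque green glass plate 60 (x) x 46 (y) x 16 mm (z) with a black grip block fixed centrally on it, 24 (x) x 30 (y) mm, from z = 16 to z = 52 mm; 0.16 kg nominal. Origin: centre of the plate's underside, z up. It may be seated either way round, its 60 mm side along the blade; gripped across the 24 mm, the fingers pass over the fence and clear the blade
- tap: fixed white swan-neck tap at the sink on the right, about 220 mm high and 160 mm long along x; an obstacle on the way from the start pose, pass over or round it. Origin: centre of its outline, on the worktop
- flask: loose stoppered conical flask, 64 mm wide, 106 mm high, a bystander; origin at the centre of its underside
- loupe: loose folding loupe 40 x 30 x 14 mm, a bystander; origin at the centre of its underside
- beaker_250: loose glass beaker 68 x 75 x 84 mm, a bystander; origin at the centre of its underside
- corner (a point): inner corner of the jig (jig x = 58, y = 41, z = 26 mm), on the bed, where the fence face meets the face of the home blade pushed back against the cheek; axes as the jig's. The blade gives way up to 5 mm along +y before it leans on the cheek. The seated blank reaches from here to -x and -y

How it is judged (in metres and radians):
On the way, in this order (a step that is already met when the one before it is completed fails the run):
1. the blade stands fully home in the jig's slot, let go (z of blade in the frame of slot_floor below 0.003 m and horizontal distance between blade and slot_floor below 0.012 m and angle between the x axis of blade and the x axis of slot_floor, either way round below 0.12 rad and angle between blade's own z axis and vertical below 0.2 rad and contact force between the fingers and blade below 0.1 N), for 0.2 s.
2. the blank lies flat on the bed, pressed against fence and blade at once (contact force between blank and fence above 1 N and contact force between blank and blade above 1 N and z of blank in the frame of jig below 0.029 m), for 0.2 s.
At the end, for the whole second after the job is handed in: Through the last second: blade home in the slot (within 3 mm of its floor, 12 mm of its centre); blank at rest flat on the bed (3 mm, 0.06 rad), long side along the blade (0.06 rad), within 3 mm of the fence, pressing fence and blade with over 1 N each, fingers still holding it (all of step 2 and z of blade in the frame of slot_floor below 0.003 m and horizontal distance between blade and slot_floor below 0.012 m and angle between blade's own z axis and vertical below 0.2 rad and contact force between the fingers and blank above 1 N and z of blank in the frame of jig above 0.024 m and x of blank in the frame of jig between 0.025 and 0.031 m and y of blank in the frame of jig above 0.009 m and angle between blank's own z axis and vertical below 0.06 rad and angle between the x axis of blank and the x axis of jig, either way round below 0.06 rad and linear speed of blank below 0.01 m/s); the arm keeps its last pose, push and grip.
It fails at once if the blank is rammed against a stop (over 60 N) (contact force between blank and fence above 60 N or contact force between blank and blade above 60 N).
It fails at once if a bystander is shifted by more than 30 mm (distance of any of flask, loupe, beaker_250 from where it was at the start of the episode above 0.03 m).
It also fails if it takes over 69 s, if anything falls off the work surface, if the arm or the gripper's body presses on something with over 40 N, if the wrist force passes 120 N, or if a joint passes its speed limit or range.

## Robot

A 6-joint arm with a two-finger parallel gripper is mounted at the origin on a cart in front of the work surface, level with it; the furniture and walls round the work are solid. World frame = base frame: x ahead of the robot, y to its left, z up, the work surface at z = 0. Lengths are in mm, angles in rad, forces in N, time in s.
With the tool pointing down it reaches from about 375 to 925 mm from the base axis. Payload 5.7 kg.
Tool frame: the origin (TCP) lies midway between the tips of the shut fingers; the grasp point (between the pads) lies 19 mm behind it; z points along the fingers, x is the direction in which the jaws open and shut, and the axes are right-handed (so a half turn about z gives the same grasp; the last joint's range is limited). The gripper opens to 85 mm and grips with 20 to 120 N. Pads are 22 mm wide; open, the fingers measure 114 mm over their backs; the gripper's body (76 mm by 85 mm) begins 54 mm behind the grasp point. The pads swing forward as they close: fully open they stand 13 mm farther back than shut.
Start: joints at [-1.277, 0.359, 1.51, -0, 1.272, -0.115], TCP at [238.487, -550.533, 231.267] pointing down, gripper open.
Joint ranges: [-2.97, 2.97], [-1.01, 2.36], [0.21, 2.38], [-0.96, 4.11], [0.2, 2.71], [-2.98, 2.98]. Speed limits (rad/s): [2.39, 2.39, 3.14, 3.14, 3.14, 3.14].

## Interface

Orientations are given as a unit quaternion [x, y, z, w].
In Python, from rig import status, viewer, env gives the robot as it stands.
- The arm moves only by the shell command python3 -m inch 'ROWS'. ROWS is JSON, a list of rows, each a list of 5 numbers: the shift along the tool's x, y, z in m, then the turn about the tool's z in rad, then the finger opening in m, from 0 to 0.0854. A call has 1 to 8 rows; each row shifts and turns the commanded pose from where the row before left it, along the tool's axes as they then stand; what a row does not reach is not made up. A row lasts 1/12 s, in which the tool goes at most 41.7 mm and 7.16 degrees, less where a joint would pass 70% of its speed; a pose out of reach is approached as far as the arm can. A call with a gripper value outside its range is refused whole. The fingers move at their own pace and stop on an object; the grip force is fixed at half the most. Time passes only in rows, so rows that do not move let the fingers close. It gives the time, the measured TCP pose, the force and the opening at its end, in the units of the state.
- status.sense(): the state, without advancing time (a new reading comes with each control period).
- viewer.read_camera(name): name is "scene" or "side" or "wrist"; returns a dict with "image" (420x560x3 uint8, red, green, blue), "range_z" (420x560 float32, mm along the optical axis (not along the pixel's ray), 0 where there is no reading), "intrinsics" (3x3 intrinsics, pixels), "dist" ([k1, k2, p1, p2, k3] as OpenCV has them; the pictures are not rectified), "rvec" (rotation vector, rad) and "tvec" (3), from world to camera coordinates, as OpenCV has them. Camera axes: x right, y down, z forward; pixel columns grow to the right and rows downward; lengths in mm; the calibration is good to about 2 mm. A picture is of the moment at which its call begins.
- env.sign_off(): hands the job in, once; it reports no verdict.
The state is a dict: "t": time; "qpos": joint angles; "qvel": joint speeds; "joint_torque": joint torques, N m; "tool_pos": TCP position; "eef_rot": TCP orientation; "wrist_force": force on the tool from outside, world axes, zero at the start; "ft_torque": the same for the moment, N m; "finger_gap": finger opening in mm.
Only numpy, scipy, OpenCV 4.12 (cv2) and the standard library are available. Lean on these libraries where they do the work, as an engineer would, in place of code of your own. Each camera call takes 0.05 s, during which the arm holds its last target. There are 200 camera calls.

## Working session

There is one attempt and no reset: what is moved stays moved. The work goes in short steps, Python scripts to look and compute and a shell command to move; the robot and the scene stay as the last step left them, time stands still between calls to the robot, and variables do not carry over. Pictures are saved under pics/ and viewed, about 8 in all and at most 12, crops included, and the job is handed in when it is done.

```bash
ls; mkdir -p pics; cat > h.py <<'E'
import numpy as np, cv2
from rig import status, viewer, env
def cam(name,fn=None):
    c=viewer.read_camera(name)
    c['R']=cv2.Rodrigues(np.array(c['rvec'],float))[0]; c['t']=np.array(c['tvec'],float).ravel()
    c['K']=np.array(c['intrinsics'],float); c['d']=np.array(c['dist'],float)
    if fn: cv2.imwrite('pics/'+fn,cv2.cvtColor(c['image'],cv2.COLOR_RGB2BGR))
    return c
def cloud(c):
    h,w=c['range_z'].shape; v,u=np.mgrid[:h,:w]
    p=cv2.undistortPoints(np.stack([u,v],-1).reshape(-1,1,2).astype(np.float64),c['K'],c['d']).reshape(h,w,2)
    z=c['range_z'][...,None].astype(float); P=np.concatenate([p*z,z],-1)
    return (P-c['t'])@c['R']
E
python3 - <<'E'
from h import *
for n in ['scene','side']:
    c=cam(n,n+'0.png'); P=cloud(c); np.savez(n+'0.npz',img=c['image'],P=P,rz=c['range_z'],K=c['K'],d=c['d'],R=c['R'],t=c['t'])
    print(n,-c['R'].T@c['t'])
s=status.sense();print(s)
E
```

```text
pics
scene [-388.25716047 1091.98283219  770.43274296]
side [ 484.89848612 1025.9633822   935.59455443]
{'t': 0.1, 'qpos': array([-1.27709869e+00,  3.59437730e-01,  1.51130863e+00, -1.72216895e-06,
        1.27245297e+00, -1.15126013e-01]), 'qvel': array([-0.00171313, -0.00222576, -0.00312268, -0.00057242,  0.0029597 ,
        0.00094414]), 'joint_torque': array([ 4.07700572e-04, -5.28652167e+01, -2.79350531e+01, -1.86815541e-04,
        4.90549006e-03,  3.38832706e-05]), 'tool_pos': array([ 238.32589344, -549.99986228,  230.54070718]), 'eef_rot': array([ 8.35921577e-01, -5.48848315e-01, -6.16964411e-04, -5.14502800e-04]), 'wrist_force': array([0.17776516, 0.34900077, 0.17452306]), 'ft_torque': array([-0.03269429,  0.03061821,  0.03595151]), 'finger_gap': 85.78037162466804}
```

View pics/scene0.png

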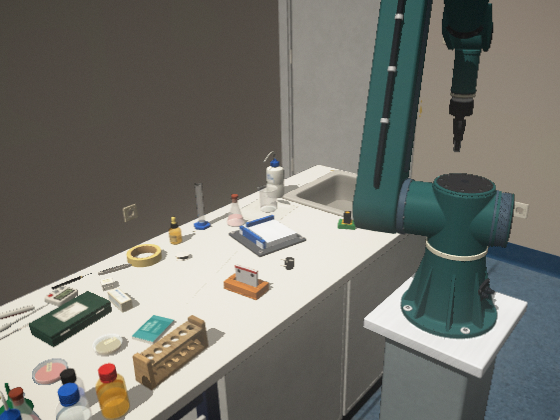

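View pics/side0.png

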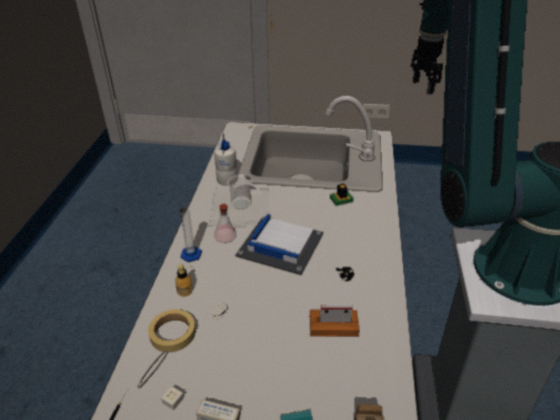

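The scene view shows the jig at (267,233), the stand with the blade at (246,282), and the blank at (346,219). The side view shows the jig at (281,242), the stand at (334,321), the blank at (342,194), and the tap at (355,125).

```bash
python3 - <<'E'
from h import *
for n in ['scene','side']:
    f=np.load(n+'0.npz'); P=f['P']; ok=f['rz']>0; hsv=cv2.cvtColor(f['img'],cv2.COLOR_RGB2HSV); H,S,V=[hsv[...,i].astype(int) for i in range(3)]
    X,Y,Z=P[...,0],P[...,1],P[...,2]
    def rep(l,m):
        m=m&ok; Q=P[m]
        if len(Q)<4: print(n,l,len(Q)); return
        print(n,l,len(Q),'med',np.median(Q,0).round(),'lo',np.percentile(Q,2,0).round(),'hi',np.percentile(Q,98,0).round())
        if len(Q)>15:
            r=cv2.minAreaRect(Q[:,:2].astype(np.float32)); print('    rect',np.round(r[0]),np.round(r[1]),round(r[2],1))
    box={'scene':dict(jig=(225,310,205,260),stand=(220,275,260,300),blank=(335,358,205,232)),
         'side':dict(jig=(235,325,212,275),stand=(305,362,300,340),blank=(328,356,178,208))}[n]
    v,u=np.mgrid[:420,:560]
    def B(k): a,b,c,d=box[k]; return (u>=a)&(u<=b)&(v>=c)&(v<=d)
    rep('table',B('stand')&(abs(Z)<15))
    rep('blue',B('jig')&(H>100)&(H<130)&(S>150)&(Z>20))
    rep('bluetop',B('jig')&(H>100)&(H<130)&(S>120)&(Z>30))
    rep('bed',B('jig')&(S<70)&(V>140)&(Z>18)&(Z<34))
    rep('jigall',B('jig')&(Z>4)&(Z<50)&((V<110)|(Z>20)))
    rep('stand',B('stand')&(H<18)&(S>130)&(Z>12)&(Z<35))
    rep('bladeAll',B('stand')&(Z>38)&(Z<90))
    rep('red',B('stand')&((H>170)|(H<6))&(S>130)&(Z>50))
    rep('green',B('blank')&(H>40)&(H<90)&(S>80)&(Z>4))
    rep('black',B('blank')&(V<70)&(Z>25))
    if n=='side': rep('tap',(u>320)&(u<385)&(v>90)&(v<165)&(Z>60)&(Z<300)&(Y>-900)&(X<700))
E
```

```text
scene table 1518 med [491. 203.  -0.] lo [387.  96.  -4.] hi [618. 310.  13.]
    rect [506. 206.] [165. 231.] 40.6
scene blue 23 med [668.  32.  34.] lo [579. -67.  30.] hi [696.  55.  42.]
    rect [655.  17.] [ 77. 159.] 36.9
scene bluetop 98 med [658.  33.  34.] lo [577. -89.  31.] hi [698.  57.  42.]
    rect [659.   2.] [ 89. 185.] 32.3
scene bed 821 med [625. -26.  25.] lo [ 544. -175.   19.] hi [785.  59.  32.]
    rect [630. -12.] [192. 442.] 56.0
scene jigall 1293 med [636. -18.  26.] lo [ 450. -163.    5.] hi [785.  91.  43.]
    rect [618. -10.] [210. 431.] 59.9
scene stand 353 med [456. 267.  23.] lo [413. 219.  13.] hi [516. 281.  26.]
    rect [467. 248.] [109.  63.] 8.3
scene bladeAll 248 med [462. 247.  56.] lo [431. 237.  39.] hi [499. 253.  69.]
    rect [468. 247.] [77. 16.] 9.8
scene red 23 med [461. 248.  64.] lo [433. 243.  60.] hi [490. 254.  67.]
    rect [462. 247.] [61.  7.] 8.4
scene green 90 med [ 459. -230.   13.] lo [ 195. -254.    4.] hi [495. 134. 280.]
    rect [332. -70.] [ 53. 490.] 38.3
scene black 69 med [ 457. -235.   45.] lo [ 198. -254.   26.]
[... 598 characters left out ...]
ect [627. -18.] [183. 191.] 75.3
side stand 702 med [471. 261.  22.] lo [416. 220.  13.] hi [521. 279.  27.]
    rect [469. 245.] [107.  62.] 6.4
side bladeAll 347 med [465. 245.  57.] lo [432. 237.  39.] hi [499. 252.  69.]
    rect [465. 243.] [69. 14.] 10.1
side red 12 med [487. 249.  65.] lo [451. 245.  57.] hi [494. 253.  66.]
side green 114 med [ 471. -237.   14.] lo [ 438. -258.    5.] hi [ 499. -217.   41.]
    rect [ 467. -245.] [56. 44.] 26.9
side black 90 med [ 467. -239.   40.] lo [ 452. -256.   27.] hi [ 483. -229.   54.]
    rect [ 468. -247.] [23. 35.] 28.7
side tap 562 med [ 433. -492.  172.] lo [ 379. -503.   62.] hi [ 532. -458.  225.]
    rect [ 454. -479.] [166.  61.] 1.7
```

```bash
python3 - <<'E'
from h import *
f=np.load('side0.npz'); P=f['P']; ok=f['rz']>0; hsv=cv2.cvtColor(f['img'],cv2.COLOR_RGB2HSV); H,S,V=[hsv[...,i].astype(int) for i in range(3)]
v,u=np.mgrid[:420,:560]; b=ok&(u>235)&(u<325)&(v>212)&(v<275)&(H>100)&(H<130)&(S>120)
for lo,hi in [(31,36.5),(37.5,43)]:
    m=b&(P[...,2]>lo)&(P[...,2]<hi); r=cv2.minAreaRect(P[m][:,:2].astype(np.float32)); print(lo,m.sum(),np.round(cv2.boxPoints(r)).tolist(),r)
im=f['img'][195:285,225:335]; cv2.imwrite('pics/jigcrop.png',cv2.resize(im[...,::-1],None,fx=6,fy=6,interpolation=cv2.INTER_CUBIC))
q=status.sense(); from scipy.spatial.transform import Rotation as R; print(R.from_quat(q['eef_rot']).as_matrix().round(3))
E
```

```text
31 129 [[571.0, 54.0], [673.0, -72.0], [739.0, -18.0], [636.0, 108.0]] ((654.9264526367188, 17.89856719970703), (84.73274230957031, 162.340087890625), 39.196739196777344)
37.5 90 [[580.0, 58.0], [671.0, -95.0], [744.0, -52.0], [654.0, 102.0]] ((662.3128051757812, 3.3156280517578125), (85.18164825439453, 178.47149658203125), 30.57476043701172)
[[ 0.398 -0.918 -0.   ]
 [-0.918 -0.398  0.002]
 [-0.002 -0.    -1.   ]]
```

View pics/jigcrop.png

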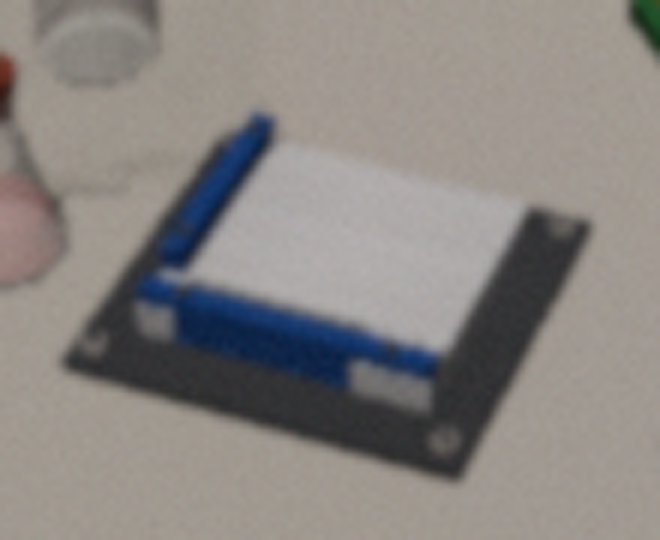

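The crop shows the cheek along the lower side and the fence on the left (+x). The flange corners are at crop (67,362), (460,480) and (592,222).

```bash
cat >> h.py <<'E'
def onplane(c,px,z):
    p=cv2.undistortPoints(np.array(px,float).reshape(-1,1,2),c['K'],c['d']).reshape(-1,2)
    d=np.c_[p,np.ones(len(p))]@c['R']; o=-c['R'].T@c['t']
    return o+d*((z-o[2])/d[:,2])[:,None]
E
python3 - <<'E'
from h import *
c=np.load('side0.npz')
px=np.array([[67,362],[460,480],[592,222]])/6+[225,195]-0.42
L,B,Rr=onplane(c,px,8)[:,:2]
print(L,B,Rr,np.linalg.norm(L-B),np.linalg.norm(B-Rr),'ctr',(L+Rr)/2)
d=L-B;e=B-Rr;print(np.degrees(np.arctan2(d[1],d[0])),np.degrees(np.arctan2(e[1],e[0]))-90)
E
python3 -m inch '[[0,0,-0.03,0,0.085],[0,0,-0.03,0,0.085],[-0.03,0,-0.03,0,0.085],[-0.04,0.0,0,0,0.085],[-0.04,0,0,0,0.085],[-0.04,0,0,0,0.085],[-0.04,0,0,0,0.085],[-0.04,0,0,0,0.085]]'
```

```text
[737.63989816  44.82598645] [557.2307454   96.32242183] [512.27535392 -80.45251741] 187.61488548547405 182.40166217685515 ctr [624.95762604 -17.81326548]
-15.93099671642981 -14.268351307880295
t: 0.77
tool_pos: [146.5, -337.8, 320.1]
eef_rot: [0.836, -0.549, -0.0, -0.0]
wrist_force: [-0.4, 0.5, 0.3]
finger_gap: 85.0
```

```bash

python3 -m inch '[[-0.011,-0.035,0,0,0.085],[-0.011,-0.035,0,0,0.085],[-0.011,-0.035,0,0,0.085],[-0.011,-0.035,0,0,0.085],[-0.011,-0.035,0,0,0.085],[-0.011,-0.035,0,0,0.085],[-0.011,-0.035,0,0,0.085],[-0.011,-0.035,0,0,0.085]]'
python3 -m inch '[[-0.011,-0.035,0,0,0.085],[-0.011,-0.035,0,0,0.085],[-0.011,-0.035,0,0,0.085],[-0.011,-0.035,0,0,0.085],[0,0,0,0,0.085]]'
python3 - <<'E'
from h import *
c=cam('wrist','w1.png'); s=status.sense(); print(s['tool_pos'],'cam',-c['R'].T@c['t'],c['R'][2])
np.savez('w1.npz',img=c['image'],P=cloud(c),rz=c['range_z'],K=c['K'],d=c['d'],R=c['R'],t=c['t'])
E
```

```text
t: 1.43
tool_pos: [370.0, -146.2, 320.7]
eef_rot: [0.836, -0.549, -0.0, 0.0]
wrist_force: [0.1, -1.4, -0.9]
finger_gap: 84.7
t: 1.85
tool_pos: [484.4, -48.1, 320.4]
eef_rot: [0.837, -0.547, 0.0, -0.002]
wrist_force: [1.8, -0.1, -0.6]
finger_gap: 85.1
[481.94581848 -49.81920776 320.158576  ] cam [552.78177997 -19.27988973 462.83714395] [-0.26674134 -0.11410877 -0.95698916]
```

View pics/w1.png

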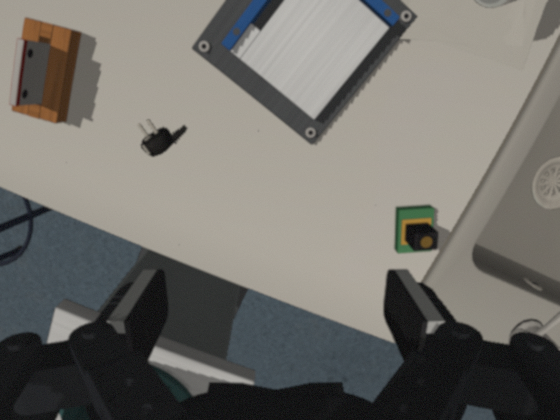

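The wrist view from z=320 shows the stand and blade at (45,70), the loupe at (160,135), the jig top centre, and the blank at (417,230).

```bash
python3 - <<'E'
from h import *
f=np.load('w1.npz'); P=f['P']; ok=f['rz']>0; hsv=cv2.cvtColor(f['img'],cv2.COLOR_RGB2HSV); H,S,V=[hsv[...,i].astype(int) for i in range(3)]
v,u=np.mgrid[:420,:560]; Z=P[...,2]
def rep(l,m):
    Q=P[m&ok].astype(np.float32); r=cv2.minAreaRect(np.ascontiguousarray(Q[:,:2])); print(l,len(Q),'z',np.percentile(Q[:,2],[5,50,95]).round(1),np.round(r[0],1),np.round(r[1],1),round(r[2],1))
st=(u<90)&(v<130); bl=(u>385)&(u<445)&(v>195)&(v<260)
rep('table',(u>200)&(u<350)&(v>150)&(v<200))
rep('stand',st&(Z>16)&(Z<30)&(H<20)&(S>100)); rep('blade',st&(Z>45)&(Z<80)); rep('bladetop',st&(Z>64)&(Z<74))
rep('green',bl&(Z>10)&(Z<22)); rep('blktop',bl&(Z>46)&(Z<58)); rep('blk',bl&(Z>26)&(Z<60))
j=(u>185)&(u<425)&(v<150)
rep('bed',j&(Z>22)&(Z<30)&(S<60)&(V>120)); rep('flange',j&(Z>4)&(Z<12)&(V<90))
b=j&(H>100)&(H<130)&(S>120)
rep('cheek',b&(u<290)&(Z>30)&(Z<38)); rep('fence',b&(u>340)&(Z>36)&(Z<44))
s=onplane(f,[[204,46],[310,132],[407,16]],9); print('screws',s.round(1), np.degrees(np.arctan2(*(s[2]-s[1])[[1,0]])),np.degrees(np.arctan2(*(s[0]-s[1])[[1,0]])))
# bed lower edge line direction
E
```

```text
table 7270 z [-1.6 -0.2  1.2] [457.8 -59.3] [ 62.4 189. ] 23.6
stand 2753 z [19.  23.7 25.2] [468.5 241.2] [107.9  59.6] 7.1
blade 1283 z [46.8 63.2 68.7] [466.4 241.4] [70.9 11.5] 7.3
bladetop 607 z [64.9 67.5 69. ] [466.3 241.6] [70.6 11.2] 7.9
green 907 z [12.7 15.7 18.5] [ 467.6 -250.3] [60.4 46.7] 26.6
blktop 508 z [48.1 51.4 52.9] [ 467.9 -250.7] [24.8 30.7] 26.7
blk 751 z [29.4 50.6 52.7] [ 468.2 -250.3] [25.5 31.4] 28.3
bed 10560 z [24.  25.5 26.9] [617.8 -30.5] [118.2 128. ] 75.3
flange 6289 z [6.1 7.5 9. ] [626.  -22.1] [178.5 187.8] 75.0
cheek 581 z [32.2 33.5 34.8] [604.   41.3] [11.4 64.1] 75.2
fence 323 z [37.3 39.2 40.8] [674.7 -86.6] [39.  12.3] 75.4
screws [[ 565.4   75.7    9. ]
 [ 524.8  -75.3    9. ]
 [ 688.3 -120.5    9. ]] -15.460455432793268 74.97727872508499
```

```bash

python3 -m inch '[[-0.0341,-0.0128,0,0,0.085],[-0.0341,-0.0128,0,0,0.085],[-0.0341,-0.0128,0,0,0.085],[-0.0341,-0.0128,0,0,0.085],[-0.0341,-0.0128,0,0,0.085],[-0.0341,-0.0128,0,0,0.085],[-0.0341,-0.0128,0,0,0.085],[-0.0341,-0.0128,0,0,0.085]]'
python3 -m inch '[[0,0,0.035,0.094,0.085],[0,0,0.035,0.094,0.085],[0,0,0.035,0.094,0.085],[0,0,0.035,0,0.085],[0,0,0,0,0.085],[0,0,0,0,0.085]]'
cat >> h.py <<'E'
def yaw(s):
    q=s['eef_rot']; return np.degrees(2*np.arctan2(q[1],q[0]))
def rows(s,tx,ty): # tool-frame shift mm to reach world tx,ty
    a=np.radians(yaw(s)); d=np.array([tx,ty])-s['tool_pos'][:2]
    return d@[np.cos(a),np.sin(a)], d@[np.sin(a),-np.cos(a)]
E
python3 - <<'E'
from h import *
c=cam('wrist','w2.png'); s=status.sense(); P=cloud(c); ok=c['range_z']>0; Z=P[...,2]
print(s['tool_pos'],yaw(s))
near=ok&(np.hypot(P[...,0]-466,P[...,1]-241)<70)
for lo,hi in [(19,28),(45,80),(65,74)]:
    Q=P[near&(Z>lo)&(Z<hi)].astype(np.float32); r=cv2.minAreaRect(np.ascontiguousarray(Q[:,:2])); print(lo,len(Q),np.median(Q[:,2]),r)
print(rows(s,466.4,241.5))
E
```

```text
t: 2.57
tool_pos: [464.8, 239.4, 320.7]
eef_rot: [0.836, -0.549, -0.0, 0.0]
wrist_force: [0.8, -1.0, 0.2]
finger_gap: 85.0
t: 3.07
tool_pos: [463.9, 237.6, 179.7]
eef_rot: [0.75, -0.661, -0.001, 0.002]
wrist_force: [0.8, 0.1, -0.3]
finger_gap: 85.1
[465.80545297 238.38116339 181.55711769] -82.74966916784773
19 8007 23.652983 ((468.7951354980469, 242.52804565429688), (110.6681137084961, 60.3603401184082), 6.752377033233643)
45 1206 67.61841 ((466.334716796875, 241.584228515625), (70.19775390625, 8.254339218139648), 7.223252773284912)
65 1147 67.65626 ((466.3231506347656, 241.530517578125), (70.15150451660156, 8.203645706176758), 7.4763312339782715)
(np.float64(-3.0188644557910633), np.float64(-0.9834049966406877))
```

```bash

python3 -m inch '[[-0.003,-0.001,0.034,0,0.085],[0,0,0.034,0,0.085],[0,0,0.034,0,0.085],[0,0,0.034,0,0.085],[0,0,0,0,0.085],[0,0,0,0,0.085]]'
python3 -m inch '[[0,0,0,0,0],[0,0,0,0,0],[0,0,0,0,0],[0,0,0,0,0],[0,0,0,0,0],[0,0,0,0,0],[0,0,0,0,0],[0,0,0,0,0]]'
python3 - <<'E'
from h import *
s=status.sense(); print(s['tool_pos'],yaw(s),s['finger_gap'],s['wrist_force'])
E
```

```text
t: 3.62
tool_pos: [467.0, 242.1, 45.8]
eef_rot: [0.75, -0.661, -0.0, 0.0]
wrist_force: [0.4, -0.2, 0.7]
finger_gap: 84.5
t: 4.28
tool_pos: [466.7, 242.4, 45.5]
eef_rot: [0.751, -0.661, 0.0, -0.0]
wrist_force: [-0.7, -0.4, 6.6]
finger_gap: 6.9
[466.71517951 242.3681775   45.52014629] -82.72542877739832 6.914226224850063 [-0.70332934 -0.42166491  6.63828674]
```

```bash

python3 -m inch '[[0,0,-0.02,0,0],[0,0,-0.03,0,0],[0,0,-0.03,0,0],[0,0,-0.03,0,0],[0,0,-0.02,0,0],[0,0,0,0,0],[0,0,0,0,0]]'
python3 - <<'E'
from h import *
s=status.sense(); print(s['tool_pos'],yaw(s),s['finger_gap'],s['wrist_force']); print(rows(s,646.6,16.6))
f=np.load('side0.npz');P=f['P'];hsv=cv2.cvtColor(f['img'],cv2.COLOR_RGB2HSV); v,u=np.mgrid[:420,:560]
m=(f['rz']>0)&(u>210)&(u<240)&(v>203)&(v<245)&(P[...,2]>15)&(P[...,2]<130); Q=P[m]; print('flask',np.median(Q,0),Q.min(0),Q.max(0))
J=(Q[:,:2]-[626.4,-22])@np.array([[.966,.2588],[-.2588,.966]]).T  # placeholder check
a=np.radians(-15);R=np.array([[np.cos(a),-np.sin(a)],[np.sin(a),np.cos(a)]]);J=(Q[:,:2]-[626.4,-22])@R;print('in jig',J.min(0),J.max(0))
E
```

```text
t: 4.87
tool_pos: [466.7, 242.4, 175.4]
eef_rot: [0.751, -0.661, 0.0, -0.001]
wrist_force: [-0.7, 0.3, -2.4]
finger_gap: 7.1
[466.72599701 242.4006343  175.3789016 ] -82.72965295742642 7.07196479397948 [-0.69372458  0.33734652 -2.36228131]
(np.float64(246.74849222529664), np.float64(-149.85247742316847))
flask [781.11811023 -26.80274227  46.22177794] [ 755.66220742 -164.14646199   15.06581007] [814.40317665  -5.68113695 110.99384375]
in jig [128.60904393 -99.63547206] [186.75764793  58.420251  ]
```

```bash

python3 -m inch '[[0.0308,-0.0187,0,0,0],[0.0308,-0.0187,0,0,0],[0.0308,-0.0187,0,0,0],[0.0308,-0.0187,0,0,0],[0.0308,-0.0187,0,0,0],[0.0308,-0.0187,0,0,0],[0.0308,-0.0187,0,0,0],[0.0308,-0.0187,0,0,0]]'
python3 -m inch '[[0,0,0,0.098,0],[0,0,0,0.098,0],[0,0,0,0.098,0],[0,0,0,0.097,0],[0,0,0,0,0],[0,0,0,0,0],[0,0,0,0,0]]'
python3 - <<'E'
from h import *
c=cam('wrist','w3.png'); s=status.sense(); print(s['tool_pos'],yaw(s),s['finger_gap'],-c['R'].T@c['t']); print(rows(s,646.6,16.6))
np.savez('w3.npz',img=c['image'],P=cloud(c),rz=c['range_z'],K=c['K'],d=c['d'],R=c['R'],t=c['t'])
P=cloud(c);ok=c['range_z']>0;Z=P[...,2]
b=ok&(np.hypot(P[...,0]-s['tool_pos'][0],P[...,1]-s['tool_pos'][1])<50)&(Z>110)&(Z<202); print('held',b.sum(),np.percentile(Z[b],[1,5,50,95]) if b.any() else '')
E
```

```text
t: 5.53
tool_pos: [644.9, 15.2, 171.6]
eef_rot: [0.75, -0.661, -0.002, 0.001]
wrist_force: [0.6, 0.3, -2.3]
finger_gap: 6.5
t: 6.12
tool_pos: [645.0, 16.9, 173.2]
eef_rot: [-0.609, 0.793, 0.001, -0.001]
wrist_force: [0.4, -0.5, -1.8]
finger_gap: 6.8
[645.25066318  16.8819619  173.65881783] 255.00187464665404 6.9181405617812075 [717.83414861  -3.27176916 315.19279519]
(np.float64(-0.07683475878639989), np.float64(-1.3763389080127795))
held 6443 [141.73718631 167.59820411 194.98442768 199.42249098]
```

View pics/w3.png

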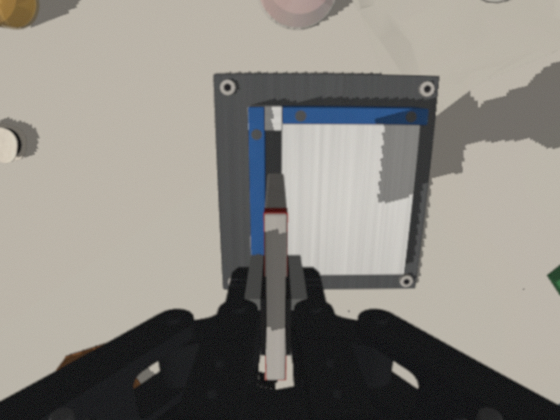

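The wrist view shows the blade held at about (276,290), in line with the slot (dark, 273,155). The cheek is at u≈257 and the fence at v≈115.

```bash
python3 - <<'E'
from h import *
f=np.load('w3.npz'); P=f['P']; ok=f['rz']>0; hsv=cv2.cvtColor(f['img'],cv2.COLOR_RGB2HSV); H,S,V=[hsv[...,i].astype(int) for i in range(3)]
v,u=np.mgrid[:420,:560]; Z=P[...,2]
a=np.radians(-15);R=np.array([[np.cos(a),-np.sin(a)],[np.sin(a),np.cos(a)]]);O=np.array([626.4,-22])
def rep(l,m):
    Q=P[m&ok].astype(np.float32); r=cv2.minAreaRect(np.ascontiguousarray(Q[:,:2])); J=(Q[:,:2]-O)@R
    print(l,len(Q),'z',np.percentile(Q[:,2],[5,50,95]).round(1),np.round(r[0],1),np.round(r[1],1),round(r[2],1),'jig',((np.array(r[0])-O)@R).round(1),np.percentile(J,[1,99],axis=0).round(1).tolist())
j=(u>205)&(u<445)&(v>60)&(v<300)
b=j&(H>100)&(H<130)&(S>110)
rep('cheek',b&(u<268)&(v>130)&(Z>31)&(Z<37)); rep('fence',b&(u>283)&(v<130)&(Z>37)&(Z<43))
rep('bed',j&(u>284)&(Z>23)&(Z<28)&(S<60)&(V>100))
s=onplane(f,[[228,87],[427,89],[406,281]],9)[:,:2]; print('screws jig',((s-O)@R).round(1).tolist())
m=(u>262)&(u<292)&(v>180)&(v<385)&(Z>192)&(Z<204); rep('blade top',m)
# slot: dark deep points
rep('slotdark',j&(u>262)&(u<285)&(v>125)&(v<180)&(Z<14)&(Z>2))
E
```

```text
cheek 1687 z [32.6 33.7 34.9] [644.2  31.5] [11.5 98.8] 74.5 jig [ 3.3 56.2] [[-44.7, 50.3], [50.9, 61.7]]
fence 2038 z [38.4 39.6 40.7] [684.8 -54.9] [104.6  11.4] 74.7 jig [ 64.9 -16.6] [[59.5, -67.3], [70.3, 34.9]]
bed 18424 z [24.5 25.7 26.8] [615.7 -37.1] [103.5 127.7] 75.1 jig [ -6.4 -17.3] [[-67.5, -67.5], [56.3, 32.7]]
screws jig [[84.1, 78.7], [83.9, -78.4], [-85.6, -78.3]]
blade top 3812 z [194.2 195.3 196.9] [644.9  15.6] [10.1 71. ] 75.4 jig [ 8.1 41.1] [[-25.8, 37.0], [43.0, 45.8]]
slotdark 701 z [6.6 7.7 8.9] [666.5  12.3] [12.8 39.8] 75.4 jig [29.9 43.5] [[12.6, 37.1], [49.7, 49.6]]
```

```bash

python3 -m inch '[[-0.0014,-0.002,0.03,0,0],[0,0,0.03,0,0],[0,0,0.03,0,0],[0,0,0,0,0],[0,0,0,0,0]]'
python3 -m inch '[[0,0,0.006,0,0],[0,0,0.006,0,0],[0,0,0.004,0,0],[0,0,0,0,0]]'
python3 - <<'E'
from h import *
c=cam('wrist','w4.png'); s=status.sense(); print(s['tool_pos'],yaw(s),s['finger_gap'],s['wrist_force'])
E
```

```text
t: 6.58
tool_pos: [646.3, 17.8, 83.2]
eef_rot: [-0.608, 0.794, 0.002, -0.002]
wrist_force: [-0.3, -0.8, -1.9]
finger_gap: 6.6
t: 6.92
tool_pos: [648.3, 17.6, 69.0]
eef_rot: [-0.608, 0.794, -0.0, 0.0]
wrist_force: [-0.1, -0.3, -3.3]
finger_gap: 6.7
[648.27621119  17.57638245  69.16096431] 254.87043906239964 6.823992980168179 [ 0.58102107  0.35746582 -2.47035392]
```

View pics/w4.png

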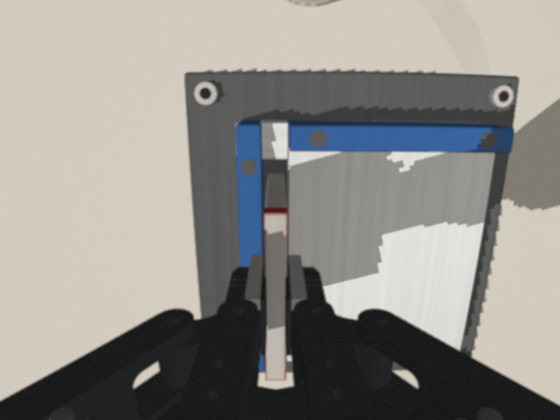

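The blade is entering the slot between the cheek (u≈250) and the bed with no contact force. I'll keep lowering it.

```bash

python3 -m inch '[[0,0,0.006,0,0],[0,0,0.006,0,0],[0,0,0.004,0,0],[0,0,0,0,0],[0,0,0,0,0]]'
python3 -m inch '[[0,0,0.002,0,0],[0,0,0.001,0,0],[0,0,0.001,0,0],[0,0,0,0,0]]'
```

```text
t: 7.38
tool_pos: [647.7, 17.6, 52.2]
eef_rot: [-0.608, 0.794, 0.0, -0.0]
wrist_force: [0.1, 0.7, -1.8]
finger_gap: 6.6
t: 7.72
tool_pos: [648.3, 17.6, 49.6]
eef_rot: [-0.608, 0.794, -0.0, 0.0]
wrist_force: [-2.0, -0.2, 2.3]
finger_gap: 6.6
```

```bash

python3 -m inch '[[0,0,0,0,0.05],[0,0,0,0,0.05],[0,0,0,0,0.05],[0,0,0,0,0.05],[0,0,0,0,0.05],[0,0,0,0,0.05]]'
python3 -m inch '[[0,0,-0.03,0,0.05],[0,0,-0.04,0,0.05],[0,0,-0.04,0,0.05],[0,0,-0.04,0,0.05],[0,0,-0.04,0,0.05],[0,0,0,0,0.05]]'
python3 - <<'E'
from h import *
c=cam('wrist','w5.png'); s=status.sense(); print(s['tool_pos'],yaw(s),s['finger_gap'],s['wrist_force']); P=cloud(c);Z=P[...,2];ok=c['range_z']>0
m=ok&(np.hypot(P[...,0]-646,P[...,1]-17)<55)&(Z>62)&(Z<82); Q=P[m].astype(np.float32); r=cv2.minAreaRect(np.ascontiguousarray(Q[:,:2])); print(len(Q),np.percentile(Q[:,2],[5,50,95]),r)
a=np.radians(-15);R=np.array([[np.cos(a),-np.sin(a)],[np.sin(a),np.cos(a)]]);print((np.array(r[0])-[626.4,-22])@R)
print(rows(s,467.8,-250.5))
E
```

```text
t: 8.22
tool_pos: [648.2, 17.5, 48.8]
eef_rot: [-0.608, 0.794, 0.0, 0.0]
wrist_force: [-0.0, 0.3, 0.4]
finger_gap: 50.1
t: 8.72
tool_pos: [653.2, 17.2, 248.3]
eef_rot: [-0.608, 0.794, -0.005, 0.006]
wrist_force: [1.8, 0.4, 1.3]
finger_gap: 50.2
[651.6880101   17.30582019 244.58712715] 254.86490049741337 50.264459001238826 [-0.33770275  0.48345335 -1.11645219]
744 [70.42899437 71.72439957 72.87590714] ((647.8965454101562, 16.830371856689453), (7.779995441436768, 69.94190979003906), 74.75001525878906)
[10.71402862 43.07097438]
(np.float64(306.5288106806029), np.float64(107.58645737362947))
```

```bash

python3 -m inch '[[0.034,0.012,0,0,0.07],[0.034,0.012,0,0,0.085],[0.034,0.012,0,0,0.085],[0.034,0.012,0,0,0.085],[0.034,0.012,0,0,0.085],[0.034,0.012,0,0,0.085],[0.034,0.012,0,0,0.085],[0.034,0.012,0,0,0.085]]'
python3 -m inch '[[0.034,0.012,0,0,0.085],[0,0,0,-0.115,0.085],[0,0,0,-0.115,0.085],[0,0,0,-0.115,0.085],[0,0,0,-0.115,0.085],[0,0,0,-0.115,0.085],[0,0,0,-0.115,0.085],[0,0,0,-0.115,0.085]]'
python3 -m inch '[[0,0,0,-0.115,0.085],[0,0,0,-0.115,0.085],[0,0,0,-0.115,0.085],[0,0,0,-0.115,0.085],[0,0,0,-0.115,0.085],[0,0,0,-0.115,0.085],[0,0,0,-0.115,0.085],[0,0,0,-0.115,0.085]]'
python3 -m inch '[[0,0,0,-0.115,0.085],[0,0,0,-0.115,0.085],[0,0,0,-0.115,0.085],[0,0,0,-0.115,0.085],[0,0,0,-0.115,0.085],[0,0,0,0,0.085],[0,0,0,0,0.085]]'
cat > blank.py <<'E'
from h import *
c=cam('wrist','w6.png'); s=status.sense(); P=cloud(c); ok=c['range_z']>0; Z=P[...,2]
print(s['tool_pos'],yaw(s),s['finger_gap'])
near=ok&(np.hypot(P[...,0]-468,P[...,1]+250)<45)
for lo,hi in [(11,21),(46,58)]:
    Q=P[near&(Z>lo)&(Z<hi)].astype(np.float32); r=cv2.minAreaRect(np.ascontiguousarray(Q[:,:2])); print(lo,len(Q),np.median(Q[:,2]),r)
print(rows(s,*r[0]))
E
python3 blank.py
```

```text
t: 9.43
tool_pos: [482.6, -220.7, 237.6]
eef_rot: [-0.608, 0.794, 0.001, -0.0]
wrist_force: [-0.8, -1.2, 0.3]
finger_gap: 85.1
t: 10.1
tool_pos: [463.3, -249.2, 237.4]
eef_rot: [0.872, -0.49, -0.001, -0.0]
wrist_force: [0.2, -0.1, 0.3]
finger_gap: 85.0
t: 10.77
tool_pos: [463.3, -249.1, 237.4]
eef_rot: [0.999, -0.052, -0.001, -0.001]
wrist_force: [-0.3, -0.1, 0.6]
finger_gap: 85.1
t: 11.35
tool_pos: [463.5, -249.2, 237.8]
eef_rot: [0.973, 0.229, -0.001, -0.001]
wrist_force: [-0.0, -0.6, 0.4]
finger_gap: 84.9
[ 463.56604588 -249.32501064  237.99205859] 26.43527139760226 84.70060372527414
11 1838 15.850204 ((467.71661376953125, -250.98577880859375), (59.440670013427734, 46.07273864746094), 27.670324325561523)
46 880 51.588123 ((468.2351989746094, -250.8916778564453), (23.859928131103516, 30.15692138671875), 28.463022232055664)
(np.float64(3.4834774211852046), np.float64(3.4814970666651397))
```

```bash

python3 -m inch '[[0.0035,0.0035,0.0357,-0.02,0.085],[0,0,0.0357,0,0.085],[0,0,0.0357,0,0.085],[0,0,0.0357,0,0.085],[0,0,0.0357,0,0.085],[0,0,0.0357,0,0.085],[0,0,0,0,0.085],[0,0,0,0,0.085]]'
python3 -m inch '[[0,0,0,0,0],[0,0,0,0,0],[0,0,0,0,0],[0,0,0,0,0],[0,0,0,0,0],[0,0,0,0,0],[0,0,0,0,0]]'
python3 -m inch '[[0,0,-0.01,0,0],[0,0,-0.02,0,0],[0,0,-0.03,0,0],[0,0,-0.03,0,0],[0,0,-0.03,0,0],[0,0,0,0,0],[0,0,0,0,0]]'
python3 - <<'E'
from h import *
c=cam('wrist','w7.png'); s=status.sense(); print(s['tool_pos'],yaw(s),s['finger_gap'],s['wrist_force'])
a=np.radians(-15);R=np.array([[np.cos(a),-np.sin(a)],[np.sin(a),np.cos(a)]]);t=np.array([627,-21.5])+R@[20,4];print(t,rows(s,*t))
E
```

```text
t: 12.07
tool_pos: [467.1, -250.0, 23.1]
eef_rot: [0.971, 0.239, -0.002, -0.002]
wrist_force: [0.6, -0.6, 0.5]
finger_gap: 84.9
t: 12.65
tool_pos: [469.6, -251.8, 26.1]
eef_rot: [0.971, 0.24, 0.001, 0.001]
wrist_force: [-1.2, 1.4, 10.2]
finger_gap: 23.1
t: 13.23
tool_pos: [469.8, -252.0, 146.8]
eef_rot: [0.971, 0.24, 0.001, 0.002]
wrist_force: [0.9, 0.6, -1.9]
finger_gap: 23.3
[ 468.60084515 -251.07106285  145.11355883] 27.786272867113276 22.85932642046668 [-0.7956178  -0.13755812 -3.11744931]
[647.35379271 -22.8126776 ] (np.float64(264.5497090516753), np.float64(-118.60842356062724))
```

View pics/w7.png

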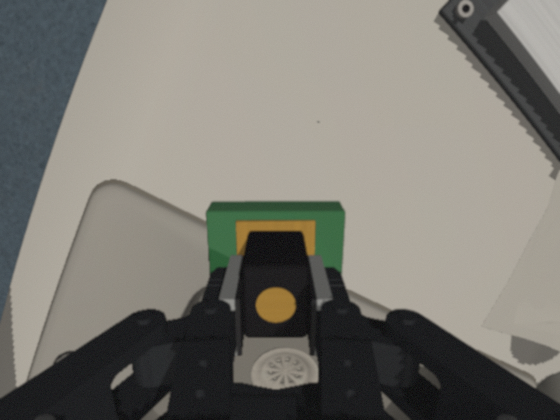

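The blank is held square, with its plate spanning (208–344, 203–275).

```bash

python3 -m inch '[[0.033,-0.0148,0,0,0],[0.033,-0.0148,0,0,0],[0.033,-0.0148,0,0,0],[0.033,-0.0148,0,0,0],[0.033,-0.0148,0,0,0],[0.033,-0.0148,0,0,0],[0.033,-0.0148,0,0,0],[0.033,-0.0148,0,0,0]]'
python3 -m inch '[[0,0,0,0.1067,0],[0,0,0,0.1067,0],[0,0,0,0.1067,0],[0,0,0,0.1067,0],[0,0,0,0.1067,0],[0,0,0,0.1067,0],[0,0,0,0.1067,0],[0,0,0,0,0]]'
cat > look.py <<'E'
from h import *; import sys
c=cam('wrist',sys.argv[1]); s=status.sense(); print(s['tool_pos'],yaw(s),s['finger_gap'],s['wrist_force'])
a=np.radians(-15);R=np.array([[np.cos(a),-np.sin(a)],[np.sin(a),np.cos(a)]]);O=np.array([627,-21.5])
print('tcp jig',(s['tool_pos'][:2]-O)@R)
P=cloud(c);ok=c['range_z']>0;Z=P[...,2];J=(P[...,:2]-O)@R
hsv=cv2.cvtColor(c['image'],cv2.COLOR_RGB2HSV);H,S,V=[hsv[...,i].astype(int) for i in range(3)]
zt=s['tool_pos'][2]-8
for l,m in [('green',(H>40)&(H<90)&(S>80)&(abs(Z-zt)<8)),('fence',(H>100)&(H<130)&(S>110)&(Z>37)&(Z<43)&(abs(J[...,0]-64)<12)),('blade',(Z>65)&(Z<78)&(abs(J[...,1]-43)<15)&(S<255)&(abs(J[...,0]-10)<45))]:
    Q=J[m&ok].astype(np.float32)
    if len(Q)>10: r=cv2.minAreaRect(np.ascontiguousarray(Q)); print(l,len(Q),np.median(Z[m&ok]).round(1),np.percentile(Q,[1,99],axis=0).round(1).tolist(),[np.round(x,1) for x in r])
    else: print(l,len(Q))
E
python3 look.py w8.png
```

```text
t: 13.95
tool_pos: [646.1, -21.5, 142.1]
eef_rot: [0.971, 0.24, -0.002, -0.001]
wrist_force: [1.2, -0.9, -2.5]
finger_gap: 22.9
t: 14.62
tool_pos: [645.3, -23.1, 142.1]
eef_rot: [0.991, -0.132, -0.002, -0.0]
wrist_force: [0.2, 0.5, -2.6]
finger_gap: 22.9
[645.48532322 -23.12003414 142.38752637] -14.89506172914235 23.019383169913716 [-0.27986971 -0.48776156 -2.81509196]
tcp jig [18.2747468   3.21952089]
green 4019 131.4 [[-10.5, 1.1], [47.7, 27.6]] [array([18.6, 12.9]), array([30.1, 59.3]), np.float64(89.7)]
fence 1195 39.4 [[58.0, -56.3], [69.6, 36.1]] [array([ 63.8, -12.5]), array([12. , 97.6]), np.float64(0.1)]
blade 1950 71.5 [[-24.1, 38.8], [45.0, 46.8]] [array([10.5, 42.8]), array([ 8.4, 70.7]), np.float64(89.8)]
```

View pics/w8.png

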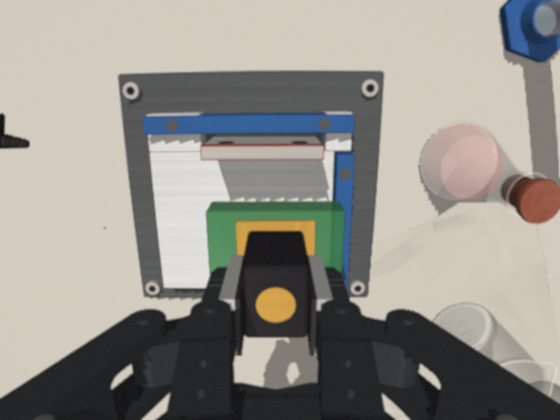

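The blank hangs over the bed, square. The blade is at (262,152), upright, and the fence is at u≈345. The gaps are about 10 mm in x and 11 mm in y.

```bash

python3 -m inch '[[0,0,0.03,0,0],[0,0,0.03,0,0],[0,0,0.02,0,0],[0,0,0.004,0,0],[0,0,0,0,0],[0,0,0,0,0]]'
python3 -m inch '[[0,0,0.002,0,0],[0,0,0.001,0,0],[0,0,0,0,0],[0,0,0,0,0]]'
python3 -m inch '[[0,0,0.001,0,0],[0,0,0.001,0,0],[0,0,0,0,0],[0,0,0,0,0]]'
```

```text
t: 15.17
tool_pos: [647.2, -23.4, 60.7]
eef_rot: [0.992, -0.13, -0.0, -0.0]
wrist_force: [-0.1, -0.9, -1.6]
finger_gap: 23.0
t: 15.5
tool_pos: [647.6, -23.4, 58.5]
eef_rot: [0.991, -0.13, 0.001, -0.0]
wrist_force: [-0.2, -0.7, -2.3]
finger_gap: 22.8
t: 15.83
tool_pos: [647.0, -23.3, 55.5]
eef_rot: [0.991, -0.131, -0.0, -0.0]
wrist_force: [0.6, 0.3, -2.4]
finger_gap: 23.0
```

```bash

python3 -m inch '[[0,0,0.001,0,0],[0,0,0.001,0,0],[0,0,0,0,0],[0,0,0,0,0]]'
python3 -m inch '[[0,0,0.001,0,0],[0,0,0,0,0],[0,0,0,0,0]]'
python3 -m inch '[[0,0,0.001,0,0],[0,0,0,0,0],[0,0,0,0,0]]'
```

```text
t: 16.17
tool_pos: [647.0, -23.3, 53.4]
eef_rot: [0.991, -0.131, -0.0, -0.0]
wrist_force: [0.6, 0.4, -1.9]
finger_gap: 22.8
t: 16.42
tool_pos: [647.0, -23.4, 52.5]
eef_rot: [0.991, -0.131, -0.0, -0.0]
wrist_force: [-0.1, -0.1, -1.7]
finger_gap: 23.2
t: 16.67
tool_pos: [647.2, -23.3, 52.1]
eef_rot: [0.991, -0.131, 0.0, -0.0]
wrist_force: [-2.2, 1.0, 4.0]
finger_gap: 23.1
```

```bash

python3 -m inch '[[0.002,-0.002,0,0,0],[0.002,-0.002,0,0,0],[0.002,-0.002,0,0,0],[0.001,-0.002,0,0,0],[0.001,-0.001,0,0,0],[0,0,0,0,0],[0,0,0,0,0]]'
python3 look.py w9.png
```

```text
t: 17.25
tool_pos: [656.8, -17.3, 52.1]
eef_rot: [0.991, -0.13, -0.0, 0.0]
wrist_force: [-3.4, -1.7, 6.4]
finger_gap: 23.1
[656.74222418 -17.30107025  52.1220823 ] -14.997537377511078 22.65412000571248 [-4.91086714 -1.70627877  5.91448072]
tcp jig [27.64201948 11.75370875]
green 2211 41.5 [[-1.2, 9.0], [57.5, 35.9]] [array([28.1, 21.1]), array([59.3, 30. ]), np.float64(0.4)]
fence 2015 39.4 [[58.3, -11.9], [69.6, 36.1]] [array([64.1, 10.3]), array([12.2, 52.5]), np.float64(0.1)]
blade 6014 71.3 [[-23.7, 28.1], [44.9, 46.9]] [array([10.4, 37.6]), array([19.1, 70.9]), np.float64(89.8)]
```

```bash

cat > f.py <<'E'
from h import *
s=status.sense();a=np.radians(-15);R=np.array([[np.cos(a),-np.sin(a)],[np.sin(a),np.cos(a)]])
print('jig tcp',((s['tool_pos'][:2]-[627,-21.5])@R).round(2),s['tool_pos'][2].round(1),'F jig',(s['wrist_force'][:2]@R).round(1),s['wrist_force'][2].round(1),'yaw',yaw(s).round(2),s['finger_gap'].round(1))
E
python3 -m inch '[[0,-0.001,0,0,0],[0,-0.001,0,0,0],[0,-0.001,0,0,0],[0,0,0,0,0]]' >/dev/null; python3 f.py
python3 -m inch '[[0,-0.001,0,0,0],[0,-0.001,0,0,0],[0,0,0,0,0]]' >/dev/null; python3 f.py
python3 -m inch '[[0.001,0,0,0,0],[0,0,0,0,0]]' >/dev/null; python3 f.py
```

```text
Traceback (most recent call last):
  File "f.py", line 3, in <module>
    print('jig tcp',((s['tool_pos'][:2]-[627,-21.5])@R).round(2),s['tool_pos'][2].round(1),'F jig',(s['wrist_force'][:2]@R).round(1),s['wrist_force'][2].round(1),'yaw',yaw(s).round(2),s['finger_gap'].round(1))
                                                                                                                                                                                        ^^^^^^^^^^^^^^^^^^^^^
AttributeError: 'float' object has no attribute 'round'
Traceback (most recent call last):
  File "f.py", line 3, in <module>
    print('jig tcp',((s['tool_pos'][:2]-[627,-21.5])@R).round(2),s['tool_pos'][2].round(1),'F jig',(s['wrist_force'][:2]@R).round(1),s['wrist_force'][2].round(1),'yaw',yaw(s).round(2),s['finger_gap'].round(1))
                                                                                                                                                                                        ^^^^^^^^^^^^^^^^^^^^^
AttributeError: 'float' object has no attribute 'round'
Traceback (most recent call last):
  File "f.py", line 3, in <module>
    print('jig tcp',((s['tool_pos'][:2]-[627,-21.5])@R).round(2),s['tool_pos'][2].round(1),'F jig',(s['wrist_force'][:2]@R).round(1),s['wrist_force'][2].round(1),'yaw',yaw(s).round(2),s['finger_gap'].round(1))
                                                                                                                                                                                        ^^^^^^^^^^^^^^^^^^^^^
AttributeError: 'float' object has no attribute 'round'
```

```bash
sed -i "s/s\['finger_gap'\].round(1)/s['finger_gap']/" f.py; python3 f.py
```

```text
jig tcp [27.7  16.24] 52.2 F jig [-4.8 -3.9] 9.6 yaw -15.0 22.781561766568046
```

```bash

python3 -m inch '[[0,-0.001,0,0,0],[0,-0.001,0,0,0],[0,0,0,0,0]]' >/dev/null; python3 f.py
python3 -m inch '[[0.001,0,0,0,0],[0,0,0,0,0]]' >/dev/null; python3 f.py
python3 look.py w10.png
```

```text
jig tcp [27.68 16.59] 52.2 F jig [ -5.4 -10.8] 10.6 yaw -14.96 23.327015860979564
jig tcp [27.75 16.6 ] 52.3 F jig [ -9.7 -10.3] 12.9 yaw -14.97 22.908020989955773
[658.09723026 -12.62638705  52.24667338] -14.972294192006098 22.887217373834503 [-10.27340464  -7.82397994  12.28788175]
tcp jig [27.7409578  16.61980737]
green 2335 41.6 [[-1.1, 14.0], [57.5, 40.5]] [array([28.2, 26.5]), array([29.4, 59.4]), np.float64(89.6)]
fence 1760 39.5 [[58.4, -7.2], [69.6, 36.6]] [array([63.8, 13. ]), array([12. , 47.8]), np.float64(0.2)]
blade 7040 71.5 [[-23.4, 28.5], [44.9, 53.0]] [array([10.4, 40.7]), array([25.4, 70.9]), np.float64(89.8)]
```

```bash

python3 -m inch '[[0.001,-0.001,-0.0005,0,0],[0,0,0,0,0],[0,0,0,0,0],[0,0,0,0,0]]' >/dev/null; python3 f.py
python3 -m inch '[[0,0,0,0,0],[0,0,0,0,0],[0,0,0,0,0],[0,0,0,0,0],[0,0,0,0,0],[0,0,0,0,0],[0,0,0,0,0],[0,0,0,0,0]]' >/dev/null; python3 f.py
python3 - <<'E'
from h import *
cam('side','s2.png'); im=cv2.imread('pics/s2.png')[170:285,215:345]; cv2.imwrite('pics/s2c.png',cv2.resize(im,None,fx=5,fy=5,interpolation=cv2.INTER_CUBIC))
E
python3 look.py w11.png
```

```text
jig tcp [27.78 16.7 ] 52.3 F jig [ -8.2 -14.2] 12.1 yaw -14.96 23.17644885529144
jig tcp [27.8 16.7] 52.3 F jig [ -9.4 -12.7] 12.5 yaw -14.96 23.14160843915865
[658.16357896 -12.54687791  52.3204669 ] -14.964775590788125 22.78156946347919 [-11.85010911 -10.08953369  12.77542863]
tcp jig [27.78446725 16.7137796 ]
green 2346 41.6 [[-1.1, 14.0], [57.5, 40.7]] [array([28. , 26.3]), array([29.4, 59.4]), np.float64(89.8)]
fence 1752 39.4 [[58.4, -6.9], [69.6, 36.5]] [array([63.9, 12.8]), array([12.1, 47.9]), np.float64(0.2)]
blade 6971 71.6 [[-23.3, 28.5], [44.9, 53.0]] [array([10.3, 40.8]), array([25.4, 71.2]), np.float64(89.8)]
```

View pics/s2c.png

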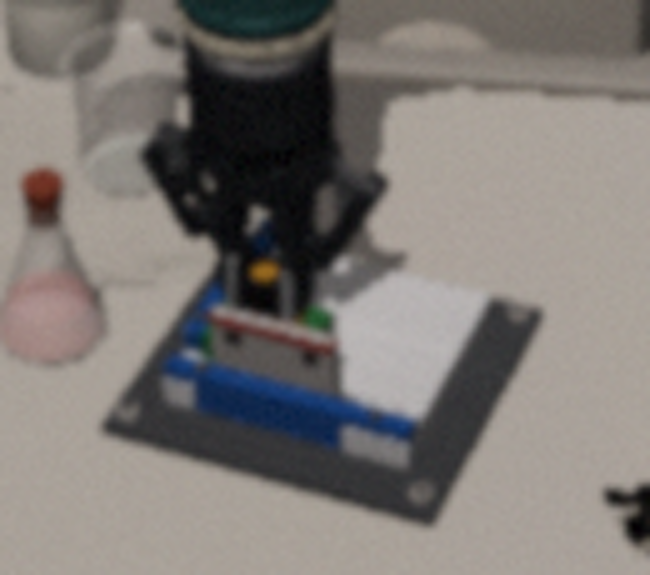

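View pics/w11.png

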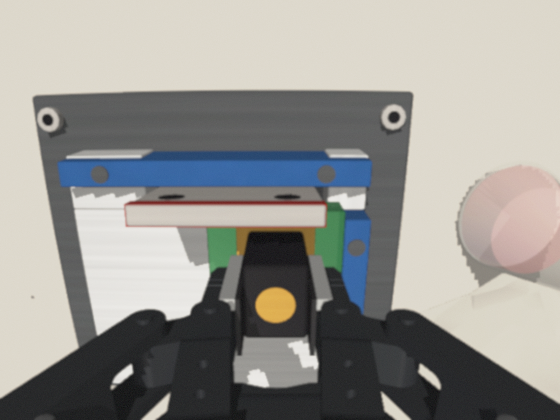

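The blank sits flush in the corner at (340,240), between the fence and the upright blade, and the bystanders haven't moved. Last steps are a slightly firmer push and a check of the blade's tilt.

```bash

python3 -m inch '[[0.001,-0.0005,0,0,0],[0,0,0,0,0],[0,0,0,0,0],[0,0,0,0,0],[0,0,0,0,0],[0,0,0,0,0]]' >/dev/null; python3 f.py
python3 - <<'E'
from h import *
c=cam('wrist');P=cloud(c);a=np.radians(-15);R=np.array([[np.cos(a),-np.sin(a)],[np.sin(a),np.cos(a)]]);J=(P[...,:2]-[627,-21.5])@R;Z=P[...,2]
hsv=cv2.cvtColor(c['image'],cv2.COLOR_RGB2HSV); v,u=np.mgrid[:420,:560]
m=(c['range_z']>0)&(u>130)&(u<322)&(v>203)&(v<226)&(Z>60)&(Z<80); print('blade top',m.sum(),np.percentile(Z[m],[5,50,95]),np.percentile(J[m],[2,50,98],axis=0).round(1).tolist())
s=status.sense();print(s['t'],np.abs(s['qvel']).max())
E
python3 f.py
```

```text
jig tcp [27.79 16.75] 52.3 F jig [-11.3 -14.8] 14.1 yaw -14.96 23.07539501030814
blade top 4187 [70.19614797 71.50228408 72.54968768] [[-20.7, 45.7], [11.5, 49.5], [42.9, 52.9]]
20.1667 0.001960260759694619
jig tcp [27.8  16.72] 52.3 F jig [-11.2 -14.9] 15.0 yaw -14.96 23.065642988216304
```

```bash
python3 -c "
from rig import env; print(env.sign_off())"; python3 f.py
```

```text
the job is handed in; nothing more can be done
None
the job is handed in; nothing more can be done
```

I put the stop blade fully home in the jig's slot and let go of it. I then pressed the blank into the corner and handed the job in at about 20 s, still gripping it. The sign-off reports no verdict, so these are my own last checks.

- **Blade:** After release it stood upright, top edge at 71.7 mm (72 expected) and about 1.3 mm from the slot centre. With the blank pressed against it, it leans back on the cheek by about 0.1 rad (limit 0.2). That lean is worked out from its top edge.
- **Blank:** It lies on the bed, with its plate top at 41.6 mm (42 expected). Its centre is at about x = 28 mm and y = 17–18 mm in the jig frame, aligned to within about 0.01 rad, and the arm is at rest.
- **Push:** The wrist feels about 11 N against the fence, 15 N against the blade and 15 N down on the bed. The wrist figures include some bed friction, so the contact forces are a little lower. The blank had stopped moving against both stops, so I expect each force to be above 1 N, but I could not measure them separately.
- **Bystanders:** The flask, loupe and beaker look untouched in the last pictures.
- **Disagreement:** The first side view put the jig about 4 mm from where the wrist camera did. I used the wrist camera, and its closer views agreed to about 1 mm.

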